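Set up the adjustable mould box round a wooden master

TASK

Get the rectangular, stepped wooden master out of the compartment box - slide the clear lid over it back past its neighbour to reach it - and stand it upright in the channel of the mould frame with its long side across the channel. Slide the two dams up to it by their grips so that about 10 mm is left free for the rubber on all four sides of the block (never under 5 mm or over 15 mm). Leave the other masters in their compartments and the bottles standing; the lid may stay open.

Things in the scene. Friction and masses are not known exactly. Their poses are not given: they have to be found in the camera images.
- storage_box: plywood compartment box, fixed, 160 mm deep (x), 246 mm wide (y); origin under its centre, x away from the robot at yaw 0, z up. Floor 5 mm thick, walls to z = 50, lid tracks to z = 67. Dividers (4 mm, tops z = 48) at y = -60, 0, 60 make four bays 150 mm (x) by 56 mm (y), centred at y = 90, 30, -30, -90, a master in each. Clear lids: lid_left over the two +y bays, lid_right over the two -y bays
- lid_left (a joint): travel of the clear lid over the +y half (upper track), m: 0 = closed, grows as it slides towards -y over its neighbour, 0.118 = fully open, its two bays clear. Stays where left; slides with about 1 N
- lid_left_grip (a point): middle of the upright black grip of lid_left, in front (-x) of the box: 22 mm (x) by 14 mm (y), upright faces down to z = 64, top at z = 86, centre given at z = 75; box frame (-102, +100 - travel) mm. Moves with the lid along the box's y
- lid_right (a joint): travel of the clear lid over the -y half (lower track), m: 0 = closed, grows as it slides towards +y under its neighbour, 0.118 = fully open. Stays where left; slides with about 1 N
- lid_right_grip (a point): middle of the upright black grip of lid_right, same size and height as the other; box frame (-102, -100 + travel) mm
- block_master: one of four masters of the same plain wood; the one wanted: rectangular with a step on top. 64 mm (own x) by 44 mm (own y), upright sides to 34 mm, then a 50 x 30 step to 42 mm height, 0.09 kg; origin under its centre; same after a half turn. Starts upright in any bay, long side along the box's x (within 3 deg), about 6 mm to the dividers (no finger room), its ends free
- block_mid (a point): point on the block's vertical axis, 21 mm above its underside
- drum_master: one of four masters of the same plain wood; round, diameter 46 mm, 38 mm high with a bevelled top; origin under its centre; stays in its bay
- hex_master: one of four masters of the same plain wood; six-sided prism, 44 mm across flats, 40 mm high; origin under its centre; stays in its bay
- dome_master: one of four masters of the same plain wood; low disc of diameter 48 mm with a dome, 38 mm high; origin under its centre; stays in its bay
- mould_frame: adjustable mould frame, fixed: white base board 150 mm (x) by 280 mm (y), top at z = 6, with a straight channel along its y between two fixed grey walls, inner faces at x = -42 and +42 mm, tops at z = 58; end walls at y = -127 and +127. Origin under its centre, z up, x away from the robot at yaw 0. The block stands on the base board, its 64 mm across the channel
- dam_left (a joint): travel of the dam at the +y end of the channel, m: 0 = outermost, grows as it slides inward (towards -y); its inner face is at y = +110 mm - travel in the frame. Range 0 to 0.107; stays where left; slides with about 2 N
- dam_left_grip (a point): middle of the grip on top of dam_left: a grey bar 46 mm (x) by 12 mm (y), upright faces from z = 63 to z = 84 mm, given at z = 74, 5 mm outward of the dam's inner face. The dam is a plate 10 mm thick that fills the channel, on a grey cross shoe (118 x 16 mm, top at z = 63) riding on the walls
- dam_left_face (a point): centre line of the dam's inner face (towards the block), at z = 27 mm
- dam_right (a joint): travel of the dam at the -y end, m: 0 = outermost, grows inward (towards +y); inner face at y = -110 mm + travel. Otherwise as dam_left
- dam_right_grip (a point): middle of the grip on top of dam_right, as for dam_left
- dam_right_face (a point): centre line of the inner face of dam_right, at z = 27 mm
- glass_bottle_4: clear glass bottle standing loose behind the gap between box and frame, 57 mm diameter, 104 mm high, origin under its centre
- glass_bottle_6: clear glass bottle, same size, standing loose near the front edge of the table
- resin_bottle_0: tall black squeeze bottle standing loose at the back, 73 mm diameter, 222 mm high, origin under its centre

How it is judged:
By the outcome, as a careful person would: the job done as asked, in the order asked, and still so for the second after the job is handed in, with the robot touching nothing.
It also fails if it takes over 72 s, if anything falls off the work surface, if the arm or the gripper's body presses on something with over 40 N, if the wrist force passes 120 N, or if a joint passes its speed limit or range.

ROBOT

A 7-joint arm with a two-finger parallel gripper is mounted at the origin on a cart in front of the work surface, level with it; the furniture and walls round the work are solid. World frame = base frame: x ahead of the robot, y to its left, z up, the work surface at z = 0. Lengths are in m, angles in rad, forces in N, time in s.
With the tool pointing down it reaches from about 0.425 to 0.875 m from the base axis. Payload 8.4 kg.
Tool frame: the origin (TCP) lies between the finger pads; the fingertips stand 19 mm ahead of it and the grasp point (between the pads) is the TCP; z points along the fingers, y is the line along which they close (so a half turn about z gives the same grasp; the last joint's range is limited). The gripper opens to 87 mm and grips with 3 to 60 N. Pads are 19 mm wide; open, the fingers measure 117 mm over their backs; the gripper's body (75 mm by 190 mm) begins 51 mm behind the grasp point.
Start: joints at [1.204, 0.333, 0.04, 1.465, -0.013, 1.343, -0.059], TCP at [0.172, -0.627, 0.242] pointing down, gripper open.
Joint ranges: [-2.58, 2.58], [-0.38, 2.09], [-1.3, 1.39], [0.25, 2.4], [-1.5, 4.64], [0.08, 2.09], [-2.65, 2.65]. Speed limits (rad/s): [2.22, 2.22, 2.79, 2.79, 3.14, 3.14, 3.14].

INTERFACE

Orientations are given as a 3x3 rotation matrix whose columns are the frame's x, y, z axes.
In Python, from bench import bot gives the robot as it stands.
- The arm moves only by the tool servo_tool, never from a script. Its argument "commands" is a list of rows, each an object with "xyz": the shift along the tool's x, y, z in cm, a list of three; "dr": the turn, a rotation vector about the tool's x, y, z in degrees, a list of three; "gripper": the finger opening in cm, from 0 to 8.7. In form: [{"xyz": [dx, dy, dz], "dr": [rx, ry, rz], "gripper": gripper}, ...]. A call has 1 to 5 rows; each row is the pose to reach, as a shift and turn from the pose commanded when the call began, along the tool's axes at that moment; what a row does not reach only later rows make up. A row lasts 1/10 s, in which the tool goes at most 50 mm and 8.59 degrees, less where a joint would pass 70% of its speed; a pose out of reach is approached as far as the arm can. A call with a gripper value outside its range is refused whole. The fingers move at their own pace and stop on an object; the grip force is fixed at half the most. Time passes only in rows, so rows that repeat a pose let the fingers close. It gives the time, the measured TCP pose, the force, the opening and the grip force at its end, in the units of the state.
- bot.observe(): the state, without advancing time (a new reading comes with each control period).
- bot.get_image(name): name is "side" or "top"; returns the picture (384x512x3 uint8, red, green, blue); there is no depth.
- bot.camera_params(name): a dict with "fov_y" (degrees; the focal length in pixels is half the picture's height over the tangent of half this angle, whatever the lens; pixels are square), "cx", "cy" (the principal point, pixels), "origin" and "orientation" of the camera in the world. Camera axes: x right, y down, z forward; pixel columns grow to the right and rows downward; lengths in m; the calibration is good to about 2 mm. A picture is of the moment at which its call begins. camera_params takes no time and is no camera call.
- bot.sign_off(): hands the job in; it is judged then, once.
The state is a dict: "time": time; "q": joint angles; "qd": joint speeds; "effort": joint torques, N m; "position": TCP position; "tcp_rot": TCP orientation; "ft_force": force on the tool from outside, world axes, zero at the start; "wrist_torque": the same for the moment, N m; "grip_width": opening from 0.0 (shut) to 1.0 (fully open); "grip_force": force on a finger pad.
Only numpy, scipy, OpenCV 4.12 (cv2) and the standard library are available. Lean on these libraries where they do the work, as an engineer would, in place of code of your own. Each camera call takes 0.05 s, during which the arm holds its last target. There are 200 camera calls.

## Working session

There is one attempt and no reset: what is moved stays moved. The work goes in short steps, Python scripts to look and compute and a tool call to move; the robot and the scene stay as the last step left them, time stands still between calls to the robot, and variables do not carry over. Pictures are saved under pics/ and viewed, at most 10 in all, crops included, and the job is handed in when it is done.

Besides the shell and the picture viewer there is one more tool, called after "Call:" as a command line: name --argument value ..., lists and objects as JSON in quotes. servo_tool: Moves the arm, as the interface text tells. Its arguments: {"type":"object","properties":{"commands":{"type":"array","items":{"type":"object","properties":{"xyz":{"type":"array","items":{"type":"number"}},"dr":{"type":"array","items":{"type":"number"}},"gripper":{"type":"number"}}}}},"required":["commands"]}

```bash
ls; mkdir -p pics; python3 - <<'E'
from bench import bot
import cv2
s=bot.observe(); print(s['time'],s['position'],s['tcp_rot'],s['grip_width'])
for n in('side','top'):
    cv2.imwrite(f'pics/{n}0.png',bot.get_image(n)[:,:,::-1]); print(n,bot.camera_params(n))
E
```

```text
pics
0.0 [ 0.1718334  -0.62640385  0.24065753] [[ 9.64365218e-01  2.64574048e-01 -5.46905384e-04]
 [ 2.64574588e-01 -9.64363976e-01  1.55217791e-03]
 [-1.16749857e-04 -1.64156365e-03 -9.99998646e-01]] 0.9999473480881579
side {'fov_y': 42.25951581706372, 'cx': 249.2937126893283, 'cy': 186.22231629284528, 'origin': array([0.07853796, 1.02892234, 0.95487841]), 'orientation': array([[-0.91105605, -0.23891282,  0.33600229],
       [-0.4120443 ,  0.55534181, -0.72236761],
       [-0.01401324, -0.79656521, -0.60439018]])}
top {'fov_y': 48.121064395711855, 'cx': 258.9868758323519, 'cy': 197.5989310697928, 'origin': array([0.29848356, 0.00820036, 1.57732218]), 'orientation': array([[-2.04400733e-03, -9.85490488e-01,  1.69718353e-01],
       [-9.99978276e-01,  9.50772900e-04, -6.52248422e-03],
       [ 6.26648254e-03, -1.69727998e-01, -9.85471023e-01]])}
```

View pics/top0.png

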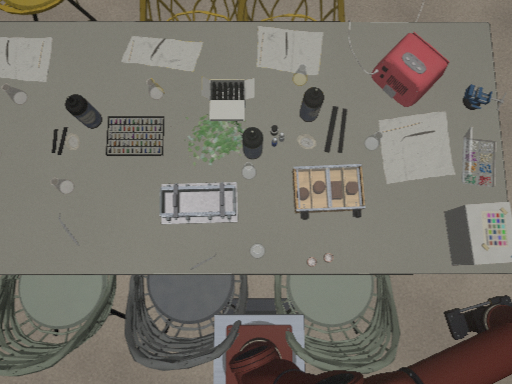

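View pics/side0.png

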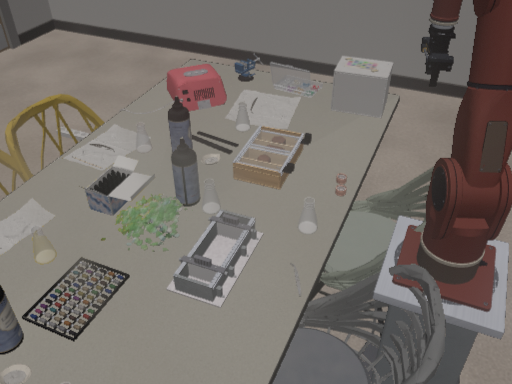

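The top view shows the box at about (328,188), with grips at (305,215) and (357,213), and the frame at (199,203). The side view shows the box at (270,155) and the frame at (217,255). I'll zoom in on both objects in the top view.

```bash
python3 - <<'E'
import cv2,numpy as np
t=cv2.imread('pics/top0.png')
a=cv2.resize(t[160:224,286:370],None,fx=8,fy=8,interpolation=cv2.INTER_CUBIC)
cv2.imwrite('pics/c1.png',a)
b=cv2.resize(t[176:230,152:246],None,fx=8,fy=8,interpolation=cv2.INTER_CUBIC)
cv2.imwrite('pics/c2.png',b)
E
```

```text
(no output)
```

View pics/c1.png

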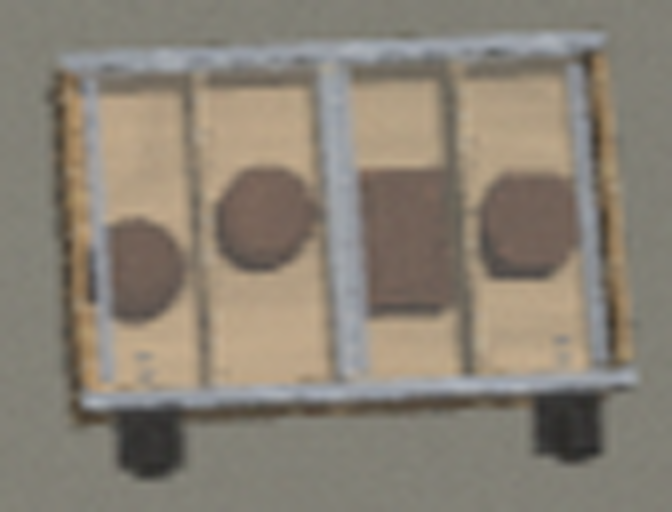

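View pics/c2.png

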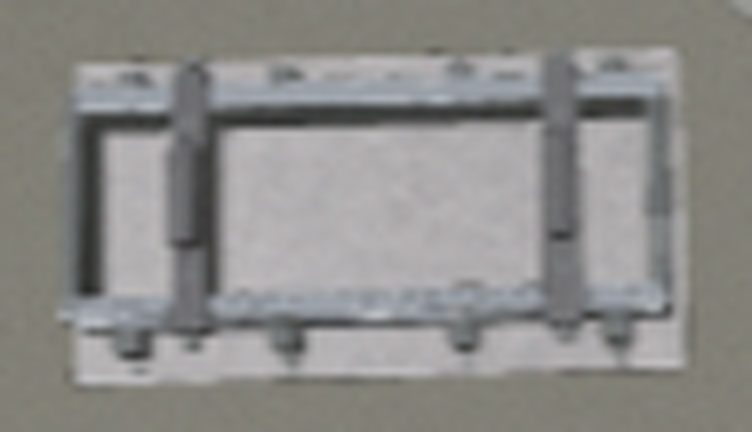

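Left to right (+y to -y), the box holds two round masters, then the rectangular one in the y=-30 bay (crop x 362-445, y 168-315), then the hex. So lid_right is the one to slide. In the frame crop, the white board corners are at about (75,62), (675,48), (685,370) and (77,383), with dam shoes at x≈190 and x≈560.

```bash
cat > h.py <<'E'
import numpy as np,cv2
from bench import bot
def K(n):
    p=bot.camera_params(n); f=192/np.tan(np.radians(p['fov_y']/2)); return p,f
def ray(n,u,v,z):
    p,f=K(n); d=p['orientation']@np.array([(u-p['cx'])/f,(v-p['cy'])/f,1]); o=p['origin']
    return (o+d*(z-o[2])/d[2])[:2]
def proj(n,X):
    p,f=K(n); c=p['orientation'].T@(np.array(X)-p['origin']); return np.array([p['cx']+f*c[0]/c[2],p['cy']+f*c[1]/c[2]])
def grab(n,name):
    im=bot.get_image(n)[:,:,::-1].copy(); cv2.imwrite(f'pics/{name}.png',im); return im
E
python3 - <<'E'
from h import *
t=cv2.imread('pics/top0.png').astype(int)
s=cv2.imread('pics/side0.png').astype(int)
def c1(x,y): return 286+(x+.5)/8-.5,160+(y+.5)/8-.5
def c2(x,y): return 152+(x+.5)/8-.5,176+(y+.5)/8-.5
R=lambda c,x,y,z:np.round(ray('top',*c(x,y),z)*1000,1)
print('board',[R(c2,*p,6) for p in((75,62),(675,48),(685,370),(77,383))])
print('tracks',[R(c1,*p,67) for p in((62,55),(605,35),(637,378),(82,405))])
print('grips',[R(c1,*p,86) for p in((150,425),(568,410))])
# box tracks/board mask
for nm,(r0,r1,k0,k1) in {'box':(160,224,286,370),'fr':(176,230,152,246)}.items():
    q=t[r0:r1,k0:k1]
    if nm=='box':
        m=(q[:,:,0]>q[:,:,2]+5)&(q.sum(2)>380);z=.067
    else: m=(q.min(2)>165);z=.006
    print(nm,m.sum()); 
    cs,_=cv2.findContours(cv2.morphologyEx(m.astype(np.uint8),cv2.MORPH_CLOSE,np.ones((5,5))),0,2)
    c=max(cs,key=cv2.contourArea).reshape(-1,2)+[k0,r0]
    P=np.array([ray('top',*x,z) for x in c])*1000
    r=cv2.minAreaRect(P.astype(np.float32)); print(r, cv2.boxPoints(r))
for p in((310,190),(330,190),(190,188),(40,30),(353,170)): print(p,t[p[1],p[0]])
E
```

```text
board [array([-616.1, -989.9]), array([-634.3, -204.2]), array([-209.5, -188.3]), array([-193.7, -971.9])]
tracks [array([-15909.3,   5820.5]), array([-16306.7,  16470.7]), array([-9512.6, 16799.5]), array([-8999.9,  6097.1])]
grips [array([-11198.3,   9542.4]), array([-11561.2,  19926.3])]
box 374
((597.408935546875, -251.95925903320312), (162.16876220703125, 240.65818786621094), 2.4208462238311768) [[ 511.31433 -135.16249]
 [ 521.4795  -375.6059 ]
 [ 683.50354 -368.75604]
 [ 673.3384  -128.31262]]
fr 1416
((550.9227905273438, 219.835693359375), (147.8203582763672, 271.8392028808594), 1.5247098207473755) [[473.4222  353.74054]
 [480.65536  81.99761]
 [628.42334  85.93085]
 [621.1902  357.67377]]
(310, 190) [104 118 130]
(330, 190) [146 144 145]
(190, 188) [169 162 155]
(40, 30) [113 124 126]
(353, 170) [128 153 170]
```

```bash
python3 - <<'E'
from h import *
def c1(x,y): return 286+(x+.5)/8-.5,160+(y+.5)/8-.5
def c2(x,y): return 152+(x+.5)/8-.5,176+(y+.5)/8-.5
R=lambda c,x,y,z:np.round(ray('top',*c(x,y),z)*1000,1)
print('board',[R(c2,*p,.006) for p in((75,62),(675,48),(685,370),(77,383))])
print('tracks',[R(c1,*p,.067) for p in((62,55),(605,35),(637,378),(82,405))])
print('grips',[R(c1,*p,.086) for p in((150,425),(568,410))])
print('block',[R(c1,*p,z) for p,z in(((362,168),.039),((445,168),.039),((445,300),.039),((445,315),.005),((362,315),.005))])
s=cv2.imread('pics/side0.png')
a=cv2.resize(s[115:195,225:325],None,fx=6,fy=6,interpolation=cv2.INTER_CUBIC)
b=cv2.resize(s[205:305,165:270],None,fx=6,fy=6,interpolation=cv2.INTER_CUBIC)
cv2.imwrite('pics/s12.png',np.vstack([a[:, :600],b[:,:600]])[::1]) if 0 else None
v=np.zeros((600,630,3),np.uint8); v[:]=b; cv2.imwrite('pics/s2.png',v); cv2.imwrite('pics/s1.png',a)
E
```

```text
board [array([623.4, 362.8]), array([629.9,  83.7]), array([479.,  78.]), array([473.4, 356.4])]
tracks [array([ 672.7, -126. ]), array([ 681.8, -371.8]), array([ 525. , -379.4]), array([ 513.1, -132.4])]
grips [array([ 501.6, -160.2]), array([ 508. , -343.7])]
block [array([ 626.4, -264.9]), array([ 626.4, -302.9]), array([ 565.1, -300.8]), array([ 563.9, -307.4]), array([ 564. , -268.8])]
```

View pics/s1.png

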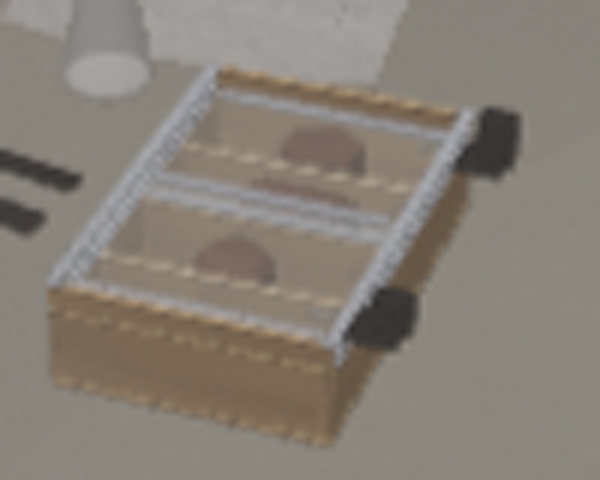

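View pics/s2.png

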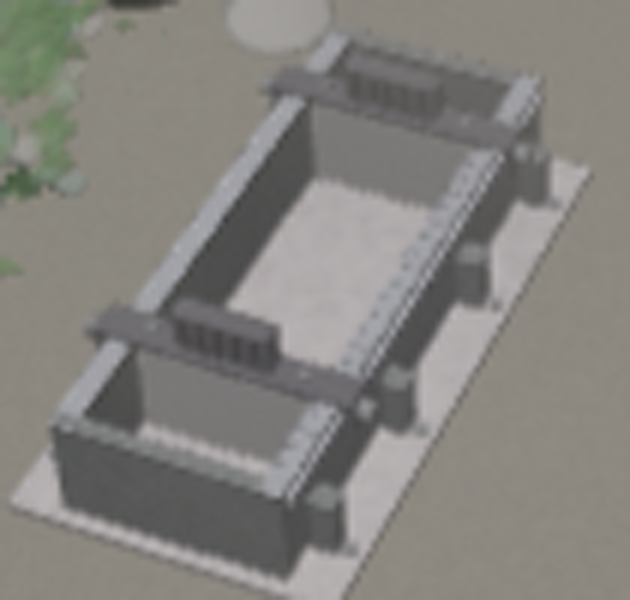

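```bash
python3 - <<'E'
from h import *
S1=lambda x,y:(225+(x+.5)/6-.5,115+(y+.5)/6-.5)
S2=lambda x,y:(165+(x+.5)/6-.5,205+(y+.5)/6-.5)
R=lambda c,x,y,z:np.round(ray('side',*c(x,y),z)*1000,1)
def loc(P,c,yaw):
    a=np.radians(yaw);return np.round(np.array([[np.cos(a),np.sin(a)],[-np.sin(a),np.cos(a)]])@(np.array(P)-c),1)
B=(598.2,-252.4),2.45; F=(551.4,220.2),1.5
for n,p,z in (('+y back',(50,283),.067),('+y front',(335,350),.067),('-y front',(470,112),.067),('-y back',(210,70),.067),('box floor +y back',(52,380),0),('floor +y front',(333,443),0)):
    q=R(S1,*p,z);print(n,q,loc(q,*B))
for n,p,z in (('board back+y',(10,500),.006),('board front-y',(592,172),.006),('wall in front -y z58',(503,108),.058),('endwall outer +y front top',(280,497),.058),('+y back top outer',(57,425),.058),('dam+ grip top R',(280,328),.084),('dam+grip top L',(178,303),.084),('dam- top R',(440,85),.084),('dam- top L',(348,62),.084)):
    q=R(S2,*p,z);print(n,q,loc(q,*F))
t1=lambda x,y:(152+(x+.5)/8-.5,176+(y+.5)/8-.5)
for n,p,z in (('dam+ grip',(182,190),.084),('dam- grip',(560,183),.084),('dam+shoe',(192,195),.063),('dam-shoe',(562,195),.063)):
    q=np.round(ray('top',*t1(*p),z)*1000,1);print('top',n,q,loc(q,*F))
g=lambda x,y:(286+(x+.5)/8-.5,160+(y+.5)/8-.5)
for p in((150,425),(568,410)):
    q=ray('top',*g(*p),.086)*1000; print('grip',loc(q,*B))
for n in((592,150),(592,150)): pass
s=cv2.imread('pics/side0.png'); 
for n in('side','top'): print(n,proj(n,[.172,-.627,.242]))
E
```

```text
+y back [ 672.6 -128.5] [ 79.6 120.6]
+y front [ 512.4 -131.3] [-80.5 124.7]
-y front [ 527.  -378.9] [ -76.5 -123.3]
-y back [ 682.6 -364.3] [  79.5 -115.4]
box floor +y back [ 675.8 -132.5] [ 82.7 116.5]
floor +y front [ 515.3 -140.3] [-78.  115.5]
board back+y [623.5 359.4] [ 75.7 137.3]
board front-y [480.   78.4] [ -75.1 -139.9]
wall in front -y z58 [511.8 107.2] [ -42.5 -111.9]
endwall outer +y front top [496.9 352.1] [-51.  133.3]
+y back top outer [597.2 354.7] [ 49.3 133.3]
dam+ grip top R [526.6 292.5] [-22.9  72.9]
dam+grip top L [571.6 296.6] [22.2 75.8]
dam- top R [531.4 131. ] [-22.3 -88.6]
dam- top L [576.1 133.2] [ 22.4 -87.6]
top dam+ grip [549.8 296.1] [ 0.4 75.9]
top dam- grip [552.8 130.1] [ -1.  -90.1]
top dam+shoe [551.1 295.7] [ 1.7 75.5]
top dam-shoe [550.9 130.8] [ -2.8 -89.4]
grip [-92.6  96.2]
grip [-94.  -87.3]
side [431.17548435  74.16181177]
top [466.63636534 313.72458538]
```

```bash
cat >> h.py <<'E'
B=(np.array([598.5,-251.3]),2.5); F=(np.array([551.3,219.4]),1.7)
def w(fr,x,y):
    a=np.radians(fr[1]); return fr[0]+np.array([[np.cos(a),-np.sin(a)],[np.sin(a),np.cos(a)]])@np.array([x,y])
def go(x,y,z,yaw):
    "mm, deg (tool x azimuth, tool down) -> shift in cm along tool axes, turn in deg"
    from scipy.spatial.transform import Rotation as Ro
    s=bot.observe(); R=np.array(s['tcp_rot']); a=np.radians(yaw)
    T=np.array([[np.cos(a),np.sin(a),0],[np.sin(a),-np.cos(a),0],[0,0,-1]])
    print('t',round(s['time'],2),'at',np.round(np.array(s['position'])*1000,1),'yaw',round(np.degrees(np.arctan2(R[1,0],R[0,0])),2),'xyz',np.round(R.T@(np.array([x,y,z])/1000-s['position'])*100,2),'dr',np.round(Ro.from_matrix(R.T@T).as_rotvec(degrees=True),2))
E
python3 - <<'E'
from h import *
for n,u,v in(('top',249,172),('top',257,250),('side',211,209),('side',308,228),('top',254,155),('side',188,200)): print(n,u,v,ray(n,u,v,.0),ray(n,u,v,.104))
p=w(B,-103,-94);print(p); go(*p,150,2.5)
E
```

```text
top 249 172 [0.66783942 0.03511369] [0.64348611 0.03333917]
top 257 250 [0.3762967  0.00540018] [0.37116612 0.00558481]
side 211 209 [0.66843872 0.03626301] [0.60419004 0.1443779 ]
side 308 228 [0.37400577 0.00122232] [0.34182508 0.11315364]
top 254 155 [0.73382269 0.01630904] [0.70511881 0.0157744 ]
side 188 200 [0.75375625 0.0260835 ] [0.68021526 0.13530708]
[ 499.69825559 -349.70332973]
t 0.1 at [ 171.8 -626.5  240.8] yaw 15.34 xyz [ 38.94 -18.     9.1 ] dr [-8.000e-02  1.000e-02  1.284e+01]
```

Call:
servo_tool --commands '[{"xyz": [8,-3.6,1],"dr": [0,0,3],"gripper": 6},{"xyz": [16,-7.2,2],"dr": [0,0,6],"gripper": 6},{"xyz": [20,-9,3],"dr": [0,0,9],"gripper": 6},{"xyz": [24,-11,4],"dr": [0,0,12.8],"gripper": 6},{"xyz": [28,-13,5],"dr": [0,0,12.8],"gripper": 6}]'

```text
time: 0.6
position: [0.3623, -0.4663, 0.2034]
tcp_rot: [[0.999, 0.042, -0.0], [0.042, -0.999, 0.0], [-0.0, -0.0, -1.0]]
ft_force: [0.8, -0.7, 0.5]
grip_width: 0.711
grip_force: 0.0
```

```bash
python3 -c "
from h import *
p=w(B,-103,-94); go(*p,130,2.5)"
```

```text
t 0.6 at [ 362.3 -466.3  203.4] yaw 2.41 xyz [ 14.22 -11.08   7.34] dr [-0.    0.   -0.09]
```

Call:
servo_tool --commands '[{"xyz": [4,-3,2],"dr": [0,0,0],"gripper": 6},{"xyz": [8,-6,4],"dr": [0,0,0],"gripper": 6},{"xyz": [12,-9,6],"dr": [0,0,0],"gripper": 6},{"xyz": [14.2,-11.1,7.3],"dr": [0,0,0],"gripper": 6},{"xyz": [14.2,-11.1,7.3],"dr": [0,0,0],"gripper": 6}]'

```text
time: 1.1
position: [0.5016, -0.3433, 0.1278]
tcp_rot: [[0.999, 0.054, -0.002], [0.054, -0.999, 0.006], [-0.001, -0.006, -1.0]]
ft_force: [0.5, -0.4, -0.6]
grip_width: 0.69
grip_force: 0.0
```

```bash
python3 -c "
from h import *
s=grab('side','side1');t=grab('top','top1')
p=w(B,-103,-94); go(*p,77,2.5)
a=cv2.resize(s[105:185,230:350],None,fx=4,fy=4,interpolation=2); b=cv2.resize(t[160:230,280:380],(480,336),interpolation=2)
cv2.imwrite('pics/v1.png',np.vstack([a,b])[:600] if 0 else cv2.resize(np.vstack([a,b]),(423,576)))"
```

```text
t 1.2 at [ 498.2 -349.5  129.9] yaw 2.68 xyz [0.15 0.03 5.29] dr [-0.07  0.08  0.18]
```

View pics/v1.png

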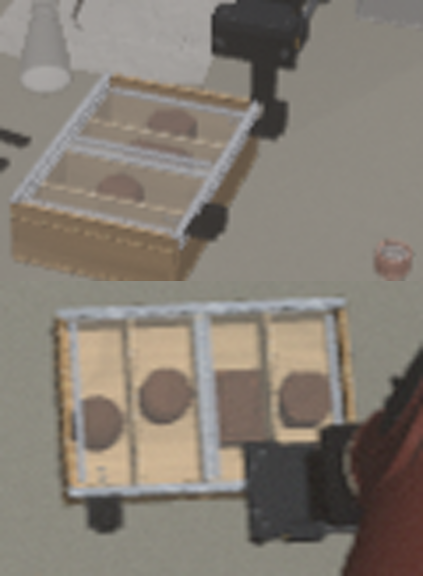

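The gripper is above the lid_right grip: in the side crop the finger is at (265,85) and the grip at (268,120). I'll descend and close.

Call:
servo_tool --commands '[{"xyz": [0.1,0,2.6],"dr": [0,0,0],"gripper": 6},{"xyz": [0.1,0,5.2],"dr": [0,0,0],"gripper": 6},{"xyz": [0.1,0,5.2],"dr": [0,0,0],"gripper": 3},{"xyz": [0.1,0,5.2],"dr": [0,0,0],"gripper": 0.5},{"xyz": [0.1,0,5.2],"dr": [0,0,0],"gripper": 0.5}]'

```text
time: 1.7
position: [0.4993, -0.3519, 0.0806]
tcp_rot: [[0.999, 0.043, 0.002], [0.043, -0.999, -0.001], [0.002, 0.002, -1.0]]
ft_force: [0.3, -0.6, -0.3]
grip_width: 0.5
grip_force: 0.0
```

Call:
servo_tool --commands '[{"xyz": [0,0,0],"dr": [0,0,0],"gripper": 0.5},{"xyz": [0,0,0],"dr": [0,0,0],"gripper": 0.5},{"xyz": [0,0,0],"dr": [0,0,0],"gripper": 0.5}]'

```text
time: 2.0
position: [0.4992, -0.3509, 0.0795]
tcp_rot: [[0.999, 0.044, 0.001], [0.044, -0.999, -0.001], [0.001, 0.001, -1.0]]
ft_force: [-0.7, -0.5, -0.8]
grip_width: 0.229
grip_force: 0.0
```

```bash
python3 -c "
from h import *
p=w(B,-103,18); go(*p,77,2.5)
p=bot.observe()['position'][:2]; a=np.radians(2.5); d=p*1000-B[0]; print('local',d[0]*np.cos(a)+d[1]*np.sin(a),-d[0]*np.sin(a)+d[1]*np.cos(a))"
```

```text
t 2.0 at [ 499.2 -350.9   79.5] yaw 2.54 xyz [  0.06 -11.31   0.24] dr [ 0.03 -0.04  0.04]
local -103.5160490877911 -95.126494461894
```

Call:
servo_tool --commands '[{"xyz": [0,0,0.2],"dr": [0,0,0],"gripper": 0.5},{"xyz": [0,0,0.2],"dr": [0,0,0],"gripper": 0.5},{"xyz": [0,0,0.2],"dr": [0,0,0],"gripper": 0.5}]'

```text
time: 2.3
position: [0.4993, -0.3513, 0.0779]
tcp_rot: [[0.999, 0.044, 0.001], [0.044, -0.999, -0.001], [0.001, 0.001, -1.0]]
ft_force: [-0.9, -0.5, 7.7]
grip_width: 0.156
grip_force: 30.0
```

Call:
servo_tool --commands '[{"xyz": [0,-2,0],"dr": [0,0,0],"gripper": 0.5},{"xyz": [0,-4.5,0],"dr": [0,0,0],"gripper": 0.5},{"xyz": [0,-7,0],"dr": [0,0,0],"gripper": 0.5},{"xyz": [0,-9,0],"dr": [0,0,0],"gripper": 0.5},{"xyz": [0,-10,0],"dr": [0,0,0],"gripper": 0.5}]'

```text
time: 2.8
position: [0.495, -0.2495, 0.0779]
tcp_rot: [[0.999, 0.046, 0.001], [0.046, -0.999, -0.001], [0.001, 0.001, -1.0]]
ft_force: [-1.4, -1.6, 5.8]
grip_width: 0.16
grip_force: 30.0
```

Call:
servo_tool --commands '[{"xyz": [0,-0.5,0],"dr": [0,0,0],"gripper": 0.5},{"xyz": [0,-1,0],"dr": [0,0,0],"gripper": 0.5},{"xyz": [0,-1,0],"dr": [0,0,0],"gripper": 0.5}]'

```text
time: 3.1
position: [0.4946, -0.2404, 0.0779]
tcp_rot: [[0.999, 0.045, 0.001], [0.045, -0.999, -0.001], [0.001, 0.001, -1.0]]
ft_force: [-2.2, 1.9, 8.3]
grip_width: 0.151
grip_force: 30.0
```

```bash
python3 -c "
from h import *
p=w(B,-103,18); go(*p,77,2.5)"
```

```text
t 3.1 at [ 494.6 -240.4   77.9] yaw 2.58 xyz [ 0.03 -0.26  0.09] dr [ 0.04 -0.06  0.08]
```

Call:
servo_tool --commands '[{"xyz": [0,-0.2,0],"dr": [0,0,0],"gripper": 0.5},{"xyz": [0,-0.4,0],"dr": [0,0,0],"gripper": 0.5},{"xyz": [0,-0.5,0],"dr": [0,0,0],"gripper": 0.5}]'

```text
time: 3.4
position: [0.4944, -0.2379, 0.0779]
tcp_rot: [[0.999, 0.043, 0.002], [0.043, -0.999, -0.003], [0.002, 0.003, -1.0]]
ft_force: [-0.7, -8.1, 4.4]
grip_width: 0.153
grip_force: 30.0
```

Call:
servo_tool --commands '[{"xyz": [0,0.3,0],"dr": [0,0,0],"gripper": 3.5},{"xyz": [0,0.3,0],"dr": [0,0,0],"gripper": 3.5},{"xyz": [0,0.3,-2],"dr": [0,0,0],"gripper": 3.5},{"xyz": [0,0.3,-6],"dr": [0,0,0],"gripper": 8.7},{"xyz": [0,4,-10],"dr": [0,0,-8],"gripper": 8.7}]'

```text
time: 3.9
position: [0.4963, -0.2678, 0.1744]
tcp_rot: [[0.982, 0.189, -0.001], [0.189, -0.982, 0.003], [-0.0, -0.003, -1.0]]
ft_force: [2.0, -0.8, 0.8]
grip_width: 0.497
grip_force: 0.0
```

Call:
servo_tool --commands '[{"xyz": [0,4,-1],"dr": [0,0,-8],"gripper": 8.7},{"xyz": [0,8,-1],"dr": [0,0,-16],"gripper": 8.7},{"xyz": [0,12,-1],"dr": [0,0,-24],"gripper": 8.7},{"xyz": [0,16,-1],"dr": [0,0,-32],"gripper": 8.7},{"xyz": [0,18,-1],"dr": [0,0,-40],"gripper": 8.7}]'

```text
time: 4.4
position: [0.5275, -0.4531, 0.1824]
tcp_rot: [[0.633, 0.774, -0.001], [0.774, -0.633, -0.0], [-0.001, -0.001, -1.0]]
ft_force: [-0.1, -0.3, -0.5]
grip_width: 0.94
grip_force: 0.0
```

```bash
python3 -c "
from h import *
s=grab('side','side2');t=grab('top','top2')
print(bot.observe()['position'])
a=cv2.resize(s[105:185,230:350],None,fx=4,fy=4,interpolation=2); b=cv2.resize(t[160:230,286:366],(480,420),interpolation=2)[:280]
cv2.imwrite('pics/v2.png',np.vstack([a,b]))"
```

```text
[ 0.5271671  -0.45284362  0.18198098]
```

View pics/v2.png

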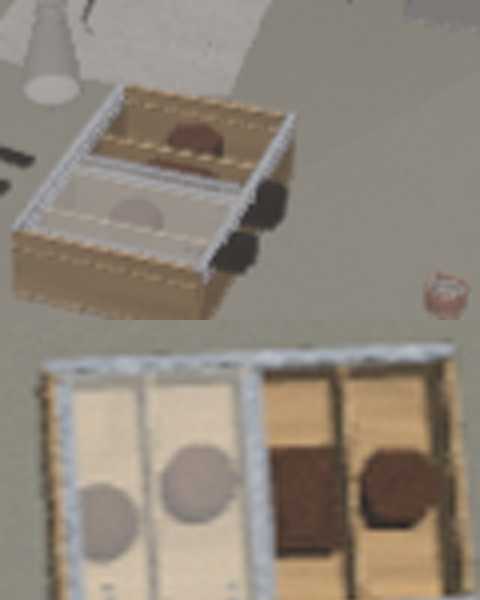

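The lid is open. In the lower crop the dark block spans x 270-335, y 447-555. Next I'll measure its ends from intensity profiles.

```bash
python3 - <<'E'
from h import *
t=cv2.imread('pics/top2.png').astype(float)
a=np.radians(B[1])
def loc(P): d=np.array(P)*1000-B[0]; return np.round([d[0]*np.cos(a)+d[1]*np.sin(a),-d[0]*np.sin(a)+d[1]*np.cos(a)],1)
print(t[176:205,332:342,1].astype(int))
for c in (334,335,336,337,338):
    p=t[176:206,c,1]+t[176:206,c,2]; g=np.diff(p)
    def sub(i0,i1,sg):
        k=np.arange(i0,i1); wt=np.clip(sg*g[k],0,None)**2; return 176.5+(k*wt).sum()/wt.sum()
    u=sub(2,10,-1); v=sub(18,28,1)
    A=ray('top',c,u,.039);C=ray('top',c,v,.005)
    print(c,u,v,A,C,loc(A),loc(C))
s=cv2.imread('pics/side2.png'); 
E
```

```text
[[155 153 153 151 151 153 151 151 134  92]
 [146 148 147 147 147 148 147 146 136 103]
 [147 147 150 146 150 151 148 150 137 104]
 [152 152 152 153 154 153 154 154 145 107]
 [153 153 153 152 155 155 154 139 120  99]
 [ 87  86  76  78  77  78  79  73  71  68]
 [ 65  61  64  61  60  64  65  62  63  63]
 [ 60  63  63  65  63  64  64  68  67  64]
 [ 59  63  62  65  65  64  61  67  68  59]
 [ 61  66  65  63  68  63  65  63  64  64]
 [ 59  63  61  64  63  64  63  63  63  63]
 [ 64  64  64  66  63  68  65  63  59  61]
 [ 64  67  64  66  62  65  64  64  62  64]
 [ 64  65  66  64  66  61  63  64  63  62]
 [ 61  63  63  64  65  66  64  64  61  58]
 [ 62  64  65  62  62  65  66  63  58  64]
 [ 60  63  65  64  61  63  65  63  60  59]
 [ 61  58  64  64  65  66  65  63  60  61]
 [ 62  57  63  66  65  63  65  61  60  60]
 [ 62  62  65  65  66  64  64  62  61  62]
 [ 61  62  59  60  58  56  62  62  60  61]
 [ 62  63  63  62  63  63  57  63  63  64]
 [ 59  52  48  52  50  48  51  52  50  77]
 [ 82  80  90  90  90  91  91  91  91 125]
 [150 146 148 148 148 149 147 150 150 152]
 [157 152 152 152 148 150 153 150 151 148]
 [157 154 149 150 149 151 152 153 151 150]
 [162 160 158 159 159 159 159 157 155 155]
 [160 159 156 158 158 157 160 160 160 160]]
334 180.53445051245606 199.17081399430555 [ 0.6265105  -0.27660208] [ 0.56308018 -0.28065715] [ 26.9 -26.5] [-36.7 -27.8]
335 180.54803977816027 199.19907315326782 [ 0.62645711 -0.28026385] [ 0.56297013 -0.2843701 ] [ 26.7 -30.2] [-36.9 -31.5]
336 180.55854224025504 199.20542791614696 [ 0.62641525 -0.28392605] [ 0.56294253 -0.28808575] [ 26.5 -33.8] [-37.1 -35.2]
337 180.53488632128216 199.15576696669325 [ 0.6265011  -0.28759253] [ 0.5631258  -0.29180843] [ 26.4 -37.5] [-37.1 -38.9]
338 180.5309559939302 199.18106145950682 [ 0.62651321 -0.29125674] [ 0.56302691 -0.29552198] [ 26.2 -41.1] [-37.4 -42.6]
```

```bash
python3 -c "
from h import *
print(w(B,-5,-30)); go(594.8,-282.5,150,91)"
```

```text
[ 594.81334051 -281.48954358]
t 4.5 at [ 527.2 -452.8  182. ] yaw 50.55 xyz [17.45 -5.6   3.19] dr [-9.000e-02  1.000e-02 -4.045e+01]
```

Call:
servo_tool --commands '[{"xyz": [3.5,-1.1,0.6],"dr": [0,0,-8],"gripper": 8.7},{"xyz": [7,-2.2,1.2],"dr": [0,0,-16],"gripper": 8.7},{"xyz": [10.5,-3.3,1.8],"dr": [0,0,-24],"gripper": 8.7},{"xyz": [14,-4.4,2.5],"dr": [0,0,-32],"gripper": 8.7},{"xyz": [17.4,-5.6,3.2],"dr": [0,0,-40.4],"gripper": 8.7}]'

```text
time: 5.0
position: [0.5962, -0.2765, 0.1513]
tcp_rot: [[-0.021, 1.0, -0.0], [1.0, 0.021, 0.001], [0.001, -0.0, -1.0]]
ft_force: [0.1, -0.5, 0.5]
grip_width: 1.0
grip_force: 0.0
```

Call:
servo_tool --commands '[{"xyz": [0,0,0],"dr": [0,0,0],"gripper": 8.7},{"xyz": [0,0,0],"dr": [0,0,0],"gripper": 8.7}]'

```text
time: 5.2
position: [0.596, -0.2774, 0.1513]
tcp_rot: [[-0.017, 1.0, -0.001], [1.0, 0.017, 0.001], [0.001, -0.001, -1.0]]
ft_force: [-0.3, -1.0, 0.3]
grip_width: 1.001
grip_force: 0.0
```

```bash
python3 -c "
from h import *
go(594.8,-282.5,35,91)"
```

```text
t 5.2 at [ 596.  -277.4  151.3] yaw 90.97 xyz [-0.52 -0.12 11.63] dr [-0.04 -0.05 -0.03]
```

Call:
servo_tool --commands '[{"xyz": [-0.5,-0.1,2],"dr": [0,0,0],"gripper": 8.7},{"xyz": [-0.5,-0.1,4],"dr": [0,0,0],"gripper": 8.7},{"xyz": [-0.5,-0.1,6],"dr": [0,0,0],"gripper": 8.7},{"xyz": [-0.5,-0.1,6.5],"dr": [0,0,0],"gripper": 8.7},{"xyz": [-0.5,-0.1,6.5],"dr": [0,0,0],"gripper": 8.7}]'

```text
time: 5.7
position: [0.594, -0.2853, 0.086]
tcp_rot: [[-0.014, 1.0, -0.002], [1.0, 0.014, 0.0], [0.0, -0.002, -1.0]]
ft_force: [0.3, 0.3, 1.1]
grip_width: 0.999
grip_force: 0.0
```

```bash
python3 -c "
from h import *
go(594.8,-282.5,35,91)"
```

```text
t 5.7 at [ 594.  -285.3   86. ] yaw 90.8 xyz [0.28 0.09 5.1 ] dr [-0.09 -0.02 -0.2 ]
```

Call:
servo_tool --commands '[{"xyz": [0.2,0.1,1.5],"dr": [0,0,0],"gripper": 8.7},{"xyz": [0.2,0.1,3],"dr": [0,0,0],"gripper": 8.7},{"xyz": [0.2,0.1,4.2],"dr": [0,0,0],"gripper": 8.7},{"xyz": [0.2,0.1,5],"dr": [0,0,0],"gripper": 8.7},{"xyz": [0.2,0.1,5],"dr": [0,0,0],"gripper": 8.7}]'

```text
time: 6.2
position: [0.5949, -0.2823, 0.0348]
tcp_rot: [[-0.016, 1.0, -0.002], [1.0, 0.016, 0.001], [0.001, -0.002, -1.0]]
ft_force: [-0.3, 0.2, 0.2]
grip_width: 0.995
grip_force: 0.0
```

Call:
servo_tool --commands '[{"xyz": [0,0,0],"dr": [0,0,0],"gripper": 6.8},{"xyz": [0,0,0],"dr": [0,0,0],"gripper": 5.5},{"xyz": [0,0,0],"dr": [0,0,0],"gripper": 5.5},{"xyz": [0,0,0],"dr": [0,0,0],"gripper": 5.5},{"xyz": [0,0,0],"dr": [0,0,0],"gripper": 5.5}]'

```text
time: 6.7
position: [0.5961, -0.2828, 0.037]
tcp_rot: [[-0.016, 1.0, 0.001], [1.0, 0.016, -0.0], [-0.0, 0.001, -1.0]]
ft_force: [0.2, 0.5, 2.4]
grip_width: 0.734
grip_force: 29.9
```

Call:
servo_tool --commands '[{"xyz": [0,0,-2],"dr": [0,0,0],"gripper": 5.5},{"xyz": [0,0,-5],"dr": [0,0,0],"gripper": 5.5},{"xyz": [0,0,-9],"dr": [0,0,0],"gripper": 5.5},{"xyz": [0,0,-12],"dr": [0,0,0],"gripper": 5.5},{"xyz": [3,0,-12],"dr": [0,0,0],"gripper": 5.5}]'

```text
time: 7.2
position: [0.5967, -0.2581, 0.1615]
tcp_rot: [[-0.01, 1.0, 0.006], [1.0, 0.01, -0.005], [-0.005, 0.006, -1.0]]
ft_force: [0.8, -0.1, -1.1]
grip_width: 0.732
grip_force: 29.9
```

Call:
servo_tool --commands '[{"xyz": [4,-1,0],"dr": [0,0,0],"gripper": 5.5},{"xyz": [8,-2,0],"dr": [0,0,0],"gripper": 5.5},{"xyz": [12,-3,0],"dr": [0,0,0],"gripper": 5.5},{"xyz": [16,-4,0],"dr": [0,0,0],"gripper": 5.5},{"xyz": [19,-4.5,0],"dr": [0,0,0],"gripper": 5.5}]'

```text
time: 7.7
position: [0.5462, -0.0607, 0.1567]
tcp_rot: [[-0.018, 1.0, -0.0], [1.0, 0.018, 0.0], [0.0, -0.0, -1.0]]
ft_force: [1.0, 0.6, -0.3]
grip_width: 0.732
grip_force: 29.9
```

Call:
servo_tool --commands '[{"xyz": [0,0,0],"dr": [0,0,0],"gripper": 5.5},{"xyz": [0,0,0],"dr": [0,0,0],"gripper": 5.5}]'

```text
time: 7.9
position: [0.5472, -0.0631, 0.1567]
tcp_rot: [[-0.018, 1.0, 0.0], [1.0, 0.018, -0.001], [-0.001, 0.0, -1.0]]
ft_force: [0.4, -0.8, -0.7]
grip_width: 0.731
grip_force: 29.9
```

```bash
python3 -c "
from h import *
go(545,-50,33,91); print(bot.observe()['grip_width'])"
```

```text
t 7.9 at [547.2 -63.1 156.7] yaw 91.03 xyz [ 1.32 -0.19 12.37] dr [0.01 0.03 0.03]
0.7309989053113727
```

Call:
servo_tool --commands '[{"xyz": [1.3,-0.2,3],"dr": [0,0,0],"gripper": 5.5},{"xyz": [1.3,-0.2,6.5],"dr": [0,0,0],"gripper": 5.5},{"xyz": [1.3,-0.2,10],"dr": [0,0,0],"gripper": 5.5},{"xyz": [1.3,-0.2,12],"dr": [0,0,0],"gripper": 5.5},{"xyz": [1.3,-0.2,12],"dr": [0,0,0],"gripper": 5.5}]'

```text
time: 8.4
position: [0.5438, -0.0519, 0.0341]
tcp_rot: [[-0.015, 1.0, -0.004], [1.0, 0.015, 0.001], [0.001, -0.004, -1.0]]
ft_force: [0.4, -0.8, -0.1]
grip_width: 0.736
grip_force: 30.1
```

Call:
servo_tool --commands '[{"xyz": [0,0,0.2],"dr": [0,0,0],"gripper": 5.5},{"xyz": [0,0,0.4],"dr": [0,0,0],"gripper": 5.5}]'

```text
time: 8.6
position: [0.5458, -0.0512, 0.0336]
tcp_rot: [[-0.016, 1.0, 0.001], [1.0, 0.016, -0.0], [-0.0, 0.001, -1.0]]
ft_force: [0.1, -0.3, -1.0]
grip_width: 0.731
grip_force: 30.1
```

Call:
servo_tool --commands '[{"xyz": [0,0,0.1],"dr": [0,0,0],"gripper": 5.5},{"xyz": [0,0,0.2],"dr": [0,0,0],"gripper": 5.5},{"xyz": [0,0,0.2],"dr": [0,0,0],"gripper": 5.5}]'

```text
time: 8.9
position: [0.5455, -0.0508, 0.0316]
tcp_rot: [[-0.016, 1.0, 0.001], [1.0, 0.016, -0.001], [-0.001, 0.001, -1.0]]
ft_force: [-0.5, -0.1, 5.3]
grip_width: 0.733
grip_force: 29.9
```

Call:
servo_tool --commands '[{"xyz": [0,0,0],"dr": [0,0,0],"gripper": 8.7},{"xyz": [0,0,0],"dr": [0,0,0],"gripper": 8.7},{"xyz": [0,0,0],"dr": [0,0,0],"gripper": 8.7},{"xyz": [0,0,-3],"dr": [0,0,0],"gripper": 8.7},{"xyz": [0,0,-7],"dr": [0,0,0],"gripper": 8.7}]'

```text
time: 9.4
position: [0.5434, -0.0504, 0.0996]
tcp_rot: [[-0.017, 1.0, -0.004], [1.0, 0.017, 0.001], [0.001, -0.004, -1.0]]
ft_force: [0.2, -0.7, 0.2]
grip_width: 0.985
grip_force: 0.0
```

Call:
servo_tool --commands '[{"xyz": [0,0,-1],"dr": [0,0,8.5],"gripper": 8.7},{"xyz": [0,0,-1],"dr": [0,0,17],"gripper": 8.7},{"xyz": [0,0,-1],"dr": [0,0,25.5],"gripper": 8.7},{"xyz": [0,0,-1],"dr": [0,0,34],"gripper": 8.7},{"xyz": [0,0,-1],"dr": [0,0,42.5],"gripper": 8.7}]'

```text
time: 9.9
position: [0.545, -0.0505, 0.1106]
tcp_rot: [[0.668, 0.744, 0.0], [0.744, -0.668, 0.0], [0.0, 0.0, -1.0]]
ft_force: [-1.1, -0.1, -0.7]
grip_width: 1.001
grip_force: 0.0
```

Call:
servo_tool --commands '[{"xyz": [0,0,0],"dr": [0,0,8.5],"gripper": 8.7},{"xyz": [0,0,0],"dr": [0,0,17],"gripper": 8.7},{"xyz": [0,0,0],"dr": [0,0,25.5],"gripper": 8.7},{"xyz": [0,0,0],"dr": [0,0,34],"gripper": 8.7},{"xyz": [0,0,0],"dr": [0,0,42.5],"gripper": 8.7}]'

```text
time: 10.4
position: [0.545, -0.0504, 0.1105]
tcp_rot: [[0.995, 0.098, -0.0], [0.098, -0.995, 0.0], [-0.0, -0.0, -1.0]]
ft_force: [-0.5, 0.5, -0.3]
grip_width: 1.004
grip_force: 0.0
```

```bash
python3 -c "
from h import *
t=grab('top','top3'); s=grab('side','side3')
print(proj('top',[.545,-.05,0]),proj('side',[.545,-.05,.02]))
go(545,-50.5,32,1.2); print(bot.observe()['q'])
cv2.imwrite('pics/v3.png',np.hstack([cv2.resize(t[140:240,200:300],(400,400),interpolation=2),cv2.resize(s[130:230,200:300],(400,400),interpolation=2)]))"
```

```text
[271.86371901 204.25694167] [260.11311568 197.50034355]
t 10.5 at [545.  -50.4 110.5] yaw 5.81 xyz [-0.    0.01  7.85] dr [ 0.   -0.    4.61]
[ 0.30016552  0.25706496 -0.32956529  1.85612818  0.09539222  1.04364305
 -1.53674372]
```

View pics/v3.png

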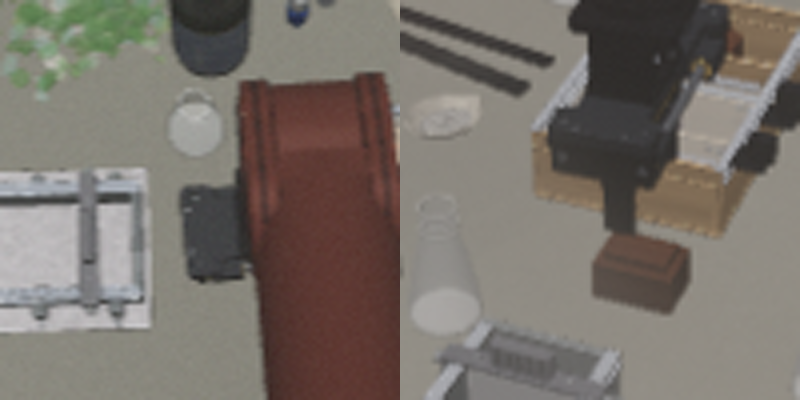

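The block stands upright on the table beneath the gripper (side crop, about (640,270)) and the bottles are undisturbed. I'll regrasp it across the 44 mm sides.

Call:
servo_tool --commands '[{"xyz": [0,0,2],"dr": [0,0,4.6],"gripper": 8.7},{"xyz": [0,0,4],"dr": [0,0,4.6],"gripper": 8.7},{"xyz": [0,0,6],"dr": [0,0,4.6],"gripper": 8.7},{"xyz": [0,0,7.8],"dr": [0,0,4.6],"gripper": 8.7},{"xyz": [0,0,7.8],"dr": [0,0,4.6],"gripper": 6}]'

```text
time: 11.0
position: [0.5432, -0.0503, 0.0303]
tcp_rot: [[1.0, 0.028, -0.004], [0.028, -1.0, 0.001], [-0.004, -0.001, -1.0]]
ft_force: [-1.2, -0.1, -0.5]
grip_width: 0.965
grip_force: 0.0
```

Call:
servo_tool --commands '[{"xyz": [0,0,0],"dr": [0,0,0],"gripper": 3.5},{"xyz": [0,0,0],"dr": [0,0,0],"gripper": 3.5},{"xyz": [0,0,0],"dr": [0,0,0],"gripper": 3.5},{"xyz": [0,0,0],"dr": [0,0,0],"gripper": 3.5},{"xyz": [0,0,0],"dr": [0,0,0],"gripper": 3.5}]'

```text
time: 11.5
position: [0.5453, -0.0506, 0.033]
tcp_rot: [[1.0, 0.024, 0.001], [0.024, -1.0, -0.0], [0.001, 0.0, -1.0]]
ft_force: [-0.9, 0.0, -0.1]
grip_width: 0.539
grip_force: 0.0
```

Call:
servo_tool --commands '[{"xyz": [0,0,0],"dr": [0,0,0],"gripper": 3.5},{"xyz": [0,0,-3],"dr": [0,0,0],"gripper": 3.5},{"xyz": [0,0,-7],"dr": [0,0,0],"gripper": 3.5},{"xyz": [0,0,-11],"dr": [0,0,0],"gripper": 3.5},{"xyz": [0,0,-13],"dr": [0,0,0],"gripper": 3.5}]'

```text
time: 12.0
position: [0.5462, -0.0505, 0.1661]
tcp_rot: [[1.0, 0.024, 0.004], [0.024, -1.0, -0.0], [0.004, 0.0, -1.0]]
ft_force: [-0.3, -0.5, -1.8]
grip_width: 0.503
grip_force: 30.0
```

```bash
python3 -c "
from h import *
p=w(F,0,-5);print(p); go(*p,160,1.7); print(bot.observe()['grip_width'])"
```

```text
[551.44833122 214.4022007 ]
t 12.0 at [546.2 -50.5 166.1] yaw 1.35 xyz [  1.14 -26.47   0.6 ] dr [ 0.03 -0.23 -0.35]
0.5025441389189452
```

Call:
servo_tool --commands '[{"xyz": [0.2,-4,0],"dr": [0,0,0],"gripper": 3.5},{"xyz": [0.4,-8.5,0],"dr": [0,0,0],"gripper": 3.5},{"xyz": [0.6,-13,0],"dr": [0,0,0],"gripper": 3.5},{"xyz": [0.8,-17.5,0],"dr": [0,0,0],"gripper": 3.5},{"xyz": [1,-22,0],"dr": [0,0,0],"gripper": 3.5}]'

```text
time: 12.5
position: [0.5496, 0.1713, 0.1626]
tcp_rot: [[1.0, 0.023, 0.0], [0.023, -1.0, -0.0], [0.0, 0.0, -1.0]]
ft_force: [0.9, -0.0, -1.5]
grip_width: 0.502
grip_force: 30.0
```

Call:
servo_tool --commands '[{"xyz": [0.1,-2.5,0],"dr": [0,0,-0.3],"gripper": 3.5},{"xyz": [0.1,-4.4,0],"dr": [0,0,-0.3],"gripper": 3.5},{"xyz": [0.1,-4.4,0],"dr": [0,0,-0.3],"gripper": 3.5},{"xyz": [0.1,-4.4,0],"dr": [0,0,-0.3],"gripper": 3.5}]'

```text
time: 12.9
position: [0.5497, 0.2134, 0.1622]
tcp_rot: [[1.0, 0.029, -0.001], [0.029, -1.0, -0.0], [-0.001, 0.0, -1.0]]
ft_force: [1.5, -0.3, -0.9]
grip_width: 0.505
grip_force: 30.0
```

```bash
python3 -c "
from h import *
p=w(F,0,-6);print(p); go(*p,39,1.7); print(bot.observe()['q'])"
```

```text
[551.47799746 213.40264084]
t 12.9 at [549.7 213.4 162.2] yaw 1.68 xyz [ 0.19 -0.   12.32] dr [ 0.03  0.03 -0.02]
[-0.04868186  0.30621996 -0.47555825  1.69579689  0.15020511  1.1765838
 -2.1047794 ]
```

Partway down, I'll take a look at wall clearance before entering the channel.

Call:
servo_tool --commands '[{"xyz": [0.2,0,2],"dr": [0,0,0],"gripper": 3.5},{"xyz": [0.2,0,4],"dr": [0,0,0],"gripper": 3.5},{"xyz": [0.2,0,6],"dr": [0,0,0],"gripper": 3.5},{"xyz": [0.2,0,6],"dr": [0,0,0],"gripper": 3.5}]'

```text
time: 13.3
position: [0.5505, 0.2111, 0.0998]
tcp_rot: [[1.0, 0.027, -0.004], [0.027, -1.0, -0.002], [-0.004, 0.002, -1.0]]
ft_force: [0.0, -0.1, -1.5]
grip_width: 0.501
grip_force: 30.0
```

Call:
servo_tool --commands '[{"xyz": [0,0,2],"dr": [0,0,0],"gripper": 3.5},{"xyz": [0,0,4],"dr": [0,0,0],"gripper": 3.5},{"xyz": [0,0,5.8],"dr": [0,0,0],"gripper": 3.5},{"xyz": [0,0,5.8],"dr": [0,0,0],"gripper": 3.5},{"xyz": [0,0,5.8],"dr": [0,0,0],"gripper": 3.5}]'

```text
time: 13.8
position: [0.5524, 0.2132, 0.0456]
tcp_rot: [[1.0, 0.028, 0.0], [0.028, -1.0, -0.0], [0.0, 0.0, -1.0]]
ft_force: [0.5, -0.3, -0.1]
grip_width: 0.507
grip_force: 30.0
```

```bash
python3 -c "
from h import *
p=w(F,0,-6);print(p); go(*p,39,1.7); print(bot.observe()['ft_force'])"
```

```text
[551.47799746 213.40264084]
t 13.8 at [552.4 213.2  45.6] yaw 1.59 xyz [-0.09 -0.02  0.66] dr [ 0.   -0.03 -0.11]
[ 0.49370408 -0.31585895 -0.1073069 ]
```

Call:
servo_tool --commands '[{"xyz": [-0.1,0,0.3],"dr": [0,0,0],"gripper": 3.5},{"xyz": [-0.1,0,0.5],"dr": [0,0,0],"gripper": 3.5},{"xyz": [-0.1,0,0.6],"dr": [0,0,0],"gripper": 3.5}]'

```text
time: 14.1
position: [0.5511, 0.2137, 0.039]
tcp_rot: [[1.0, 0.029, 0.001], [0.029, -1.0, 0.0], [0.001, -0.0, -1.0]]
ft_force: [-0.4, 0.2, -1.6]
grip_width: 0.506
grip_force: 30.0
```

Call:
servo_tool --commands '[{"xyz": [0,0,0.1],"dr": [0,0,0],"gripper": 3.5},{"xyz": [0,0,0.2],"dr": [0,0,0],"gripper": 3.5},{"xyz": [0,0,0.2],"dr": [0,0,0],"gripper": 3.5}]'

```text
time: 14.4
position: [0.5511, 0.2137, 0.0389]
tcp_rot: [[1.0, 0.029, 0.001], [0.029, -1.0, -0.001], [0.001, 0.001, -1.0]]
ft_force: [-9.4, -5.6, 20.7]
grip_width: 0.501
grip_force: 30.0
```

Call:
servo_tool --commands '[{"xyz": [0,0,-0.1],"dr": [0,0,0],"gripper": 3.5},{"xyz": [0,0,-0.1],"dr": [0,0,0],"gripper": 6.5},{"xyz": [0,0,-0.1],"dr": [0,0,0],"gripper": 6.5},{"xyz": [0,0,-0.1],"dr": [0,0,0],"gripper": 6.5},{"xyz": [0,0,-1],"dr": [0,0,0],"gripper": 6.5}]'

```text
time: 14.9
position: [0.55, 0.2133, 0.0456]
tcp_rot: [[1.0, 0.029, -0.002], [0.029, -1.0, -0.001], [-0.002, 0.001, -1.0]]
ft_force: [0.2, 0.8, 0.3]
grip_width: 0.72
grip_force: 0.0
```

Call:
servo_tool --commands '[{"xyz": [0,0,-3],"dr": [0,0,0],"gripper": 6.5},{"xyz": [0,0,-7],"dr": [0,0,0],"gripper": 6.5},{"xyz": [0,0,-10],"dr": [0,0,0],"gripper": 6.5},{"xyz": [0,5,-12],"dr": [0,0,0],"gripper": 6.5},{"xyz": [0,10,-12],"dr": [0,0,0],"gripper": 6.5}]'

```text
time: 15.4
position: [0.5549, 0.1188, 0.1703]
tcp_rot: [[0.999, 0.033, 0.006], [0.033, -0.999, 0.002], [0.006, -0.002, -1.0]]
ft_force: [1.2, -1.7, -0.1]
grip_width: 0.747
grip_force: 0.0
```

Call:
servo_tool --commands '[{"xyz": [0,5,0],"dr": [0,0,0],"gripper": 6.5},{"xyz": [0,10,0],"dr": [0,0,0],"gripper": 6.5},{"xyz": [0,14,0],"dr": [0,0,0],"gripper": 6.5}]'

```text
time: 15.7
position: [0.5575, -0.0259, 0.1673]
tcp_rot: [[1.0, 0.027, 0.001], [0.027, -1.0, -0.001], [0.001, 0.001, -1.0]]
ft_force: [-0.3, -0.3, 1.1]
grip_width: 0.748
grip_force: 0.0
```

```bash
python3 -c "
from h import *
t=grab('top','top4'); s=grab('side','side4'); print(bot.observe()['position'])
cv2.imwrite('pics/v4.png',np.vstack([cv2.resize(t[180:226,155:245],(540,276),interpolation=2),cv2.resize(s[220:272,175:265],(540,312),interpolation=2)]))"
```

```text
[ 0.55747605 -0.03007055  0.16691522]
```

View pics/v4.png

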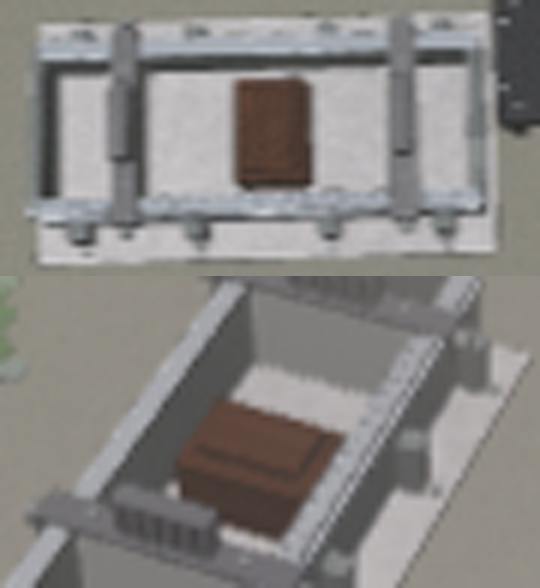

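The block stands upright in the channel, centred around (272,133) in the top crop, with its long side across. I'll check its gaps numerically, along with the dam and block y positions.

```bash
python3 - <<'E'
from h import *
t=cv2.imread('pics/top4.png').astype(float)
a=np.radians(F[1])
def loc(P): d=np.array(P)*1000-F[0]; return np.round([d[0]*np.cos(a)+d[1]*np.sin(a),-d[0]*np.sin(a)+d[1]*np.cos(a)],1)
print(t[184:220,199:202,1].mean(1).astype(int), t[184:220,210:213,1].mean(1).astype(int))
print('row202',t[202,168:228,1].astype(int))
def edge(p,i0,i1,sg):
    g=np.diff(p);k=np.arange(i0,i1);w_=np.clip(sg*g[k],0,None)**2;return (k*w_).sum()/w_.sum()+.5
m=t[184:220,197:204,1].mean(1)
print('back',loc(ray('top',200,184+edge(m,6,12,-1),.040)),'front z6',loc(ray('top',200,184+edge(m,23,29,1),.006)),'front z40',loc(ray('top',200,184+edge(m,23,29,1),.040)))
q=t[198:206,150:250,1].mean(0)
print('+y edge z40',loc(ray('top',150+edge(q,40,48,-1),201.5,.040)),'-y edge z40',loc(ray('top',150+edge(q,52,60,1),201.5,.04)))
E
```

```text
[188 169 172 171 181  87  68 115 183  86  61  62  62  63  61  63  65  65
  64  62  64  63  62  63  58  60  48 105 169 171 177 180 107 182 189 187] [159 164 169 170 151  79  66 149 180 185 186 186 183 184 183 187 188 187
 185 189 187 184 185 185 185 184 185 152 160 162 150 129 110 128 133 119]
row202 [188 187 190 191 167 130 120 106  75  68  74 131 178 195 196 191 186 188
 187 188 188 186 187 186 186 156  90  64  61  64  63  64  67  63  62  58
  57  60  91 156 189 186 185 185 185 183 181 183 183 187 189 157 121 119
 110 111 138 170 183 180]
back [30.5 -8.1] front z6 [-32.5  -3.2] front z40 [-37.4  -7.5]
+y edge z40 [-1.7 15.8] -y edge z40 [ -3.1 -31.6]
```

```bash
python3 -c "
from h import *
print('far wall in',ray('top',211,188.6,.058)*1000,'near',ray('top',211,210.7,.058)*1000, w(F,42,-40),w(F,-42,-40))
p=w(F,0,-89.5);print(p); go(*p,130,1.7)"
```

```text
far wall in [593.14209765 170.62605241] near [512.92699237 169.27174085] [594.46816389 180.66358785] [510.50513564 178.17162334]
[553.95512885 129.93939252]
t 15.8 at [557.5 -30.1 166.9] yaw 1.12 xyz [ -0.04 -16.01   3.65] dr [ 0.16 -0.   -0.58]
```

Call:
servo_tool --commands '[{"xyz": [0,-4.5,0],"dr": [0,0,-0.6],"gripper": 6.5},{"xyz": [0,-9,0],"dr": [0,0,-0.6],"gripper": 6.5},{"xyz": [0,-13,1.5],"dr": [0,0,-0.6],"gripper": 6.5},{"xyz": [0,-16,3],"dr": [0,0,-0.6],"gripper": 6.5},{"xyz": [0,-16,3.6],"dr": [0,0,-0.6],"gripper": 6.5}]'

```text
time: 16.3
position: [0.5513, 0.1435, 0.1299]
tcp_rot: [[0.999, 0.047, -0.001], [0.047, -0.999, 0.003], [-0.001, -0.003, -1.0]]
ft_force: [0.4, 0.3, -0.2]
grip_width: 0.747
grip_force: 0.0
```

Call:
servo_tool --commands '[{"xyz": [0,0,0],"dr": [0,0,0],"gripper": 6.5},{"xyz": [0,0,0],"dr": [0,0,0],"gripper": 6.5}]'

```text
time: 16.5
position: [0.5534, 0.1363, 0.1309]
tcp_rot: [[0.999, 0.038, 0.0], [0.038, -0.999, -0.0], [0.0, 0.0, -1.0]]
ft_force: [-0.1, -0.6, -0.3]
grip_width: 0.747
grip_force: 0.0
```

```bash
python3 -c "
from h import *
p=w(F,0,-89.5);print(p); go(*p,85,1.7)"
```

```text
[553.95512885 129.93939252]
t 16.5 at [553.4 136.3 130.9] yaw 2.17 xyz [0.03 0.64 4.59] dr [ 0.03 -0.02  0.47]
```

Call:
servo_tool --commands '[{"xyz": [0,0.6,1.5],"dr": [0,0,0.5],"gripper": 6.5},{"xyz": [0,0.6,3],"dr": [0,0,0.5],"gripper": 6.5},{"xyz": [0,0.6,4],"dr": [0,0,0.5],"gripper": 6.5},{"xyz": [0,0.6,4.5],"dr": [0,0,0.5],"gripper": 6.5},{"xyz": [0,0.6,4.5],"dr": [0,0,0.5],"gripper": 5}]'

```text
time: 17.0
position: [0.5526, 0.1312, 0.0843]
tcp_rot: [[1.0, 0.03, -0.002], [0.03, -1.0, -0.0], [-0.002, 0.0, -1.0]]
ft_force: [-0.3, -0.7, 0.2]
grip_width: 0.711
grip_force: 0.0
```

Call:
servo_tool --commands '[{"xyz": [0,0,0],"dr": [0,0,0],"gripper": 0.5},{"xyz": [0,0,0],"dr": [0,0,0],"gripper": 0.5},{"xyz": [0,0,0],"dr": [0,0,0],"gripper": 0.5},{"xyz": [0,0,0],"dr": [0,0,0],"gripper": 0.5},{"xyz": [0,0,0],"dr": [0,0,0],"gripper": 0.5}]'

```text
time: 17.5
position: [0.5534, 0.1314, 0.0857]
tcp_rot: [[1.0, 0.03, 0.0], [0.03, -1.0, 0.0], [0.0, -0.0, -1.0]]
ft_force: [0.5, 0.0, -0.7]
grip_width: 0.283
grip_force: 0.0
```

Call:
servo_tool --commands '[{"xyz": [0,0,0],"dr": [0,0,0],"gripper": 0.5},{"xyz": [0,0,0],"dr": [0,0,0],"gripper": 0.5}]'

```text
time: 17.7
position: [0.5533, 0.1314, 0.0855]
tcp_rot: [[1.0, 0.03, 0.0], [0.03, -1.0, 0.0], [0.0, -0.0, -1.0]]
ft_force: [-0.5, 0.5, 0.3]
grip_width: 0.138
grip_force: 30.0
```

```bash
python3 -c "
from h import *
s=bot.observe();go(s['position'][0]*1000+.0,176.7,85,1.7); print(s['grip_width'],s['ft_force'])"
```

```text
t 17.7 at [553.3 131.4  85.5] yaw 1.74 xyz [ 0.14 -4.53  0.05] dr [-0.01 -0.01  0.04]
0.13824322506633285 [-0.53981335  0.53837492  0.26561094]
```

Call:
servo_tool --commands '[{"xyz": [0,-1,0],"dr": [0,0,0],"gripper": 0.5},{"xyz": [0,-2,0],"dr": [0,0,0],"gripper": 0.5},{"xyz": [0,-3,0],"dr": [0,0,0],"gripper": 0.5},{"xyz": [0,-4,0],"dr": [0,0,0],"gripper": 0.5},{"xyz": [0,-4.5,0],"dr": [0,0,0],"gripper": 0.5}]'

```text
time: 18.2
position: [0.552, 0.178, 0.0855]
tcp_rot: [[0.999, 0.032, 0.001], [0.032, -0.999, 0.001], [0.001, -0.001, -1.0]]
ft_force: [1.5, -2.5, 1.8]
grip_width: 0.138
grip_force: 30.0
```

Call:
servo_tool --commands '[{"xyz": [0,0,0],"dr": [0,0,0],"gripper": 0.5},{"xyz": [0,0,0],"dr": [0,0,0],"gripper": 0.5}]'

```text
time: 18.4
position: [0.552, 0.1772, 0.0855]
tcp_rot: [[1.0, 0.031, 0.0], [0.031, -1.0, 0.001], [0.0, -0.001, -1.0]]
ft_force: [1.9, 2.3, -1.0]
grip_width: 0.136
grip_force: 30.0
```

Call:
servo_tool --commands '[{"xyz": [0,0,0],"dr": [0,0,0],"gripper": 3},{"xyz": [0,0,0],"dr": [0,0,0],"gripper": 3},{"xyz": [0,0,0],"dr": [0,0,0],"gripper": 3},{"xyz": [0,0,-2],"dr": [0,0,0],"gripper": 3},{"xyz": [0,0,-5],"dr": [0,0,0],"gripper": 6}]'

```text
time: 18.9
position: [0.5505, 0.1755, 0.1342]
tcp_rot: [[1.0, 0.03, -0.004], [0.03, -1.0, -0.001], [-0.004, 0.001, -1.0]]
ft_force: [-0.1, 0.4, -0.2]
grip_width: 0.372
grip_force: 0.0
```

```bash
python3 -c "
from h import *
p=w(F,0,75);print(p); go(*p,135,1.7)"
```

```text
[549.07503169 294.36698951]
t 18.9 at [550.5 175.5 134.2] yaw 1.73 xyz [  0.22 -11.89  -0.09] dr [0.06 0.24 0.03]
```

Call:
servo_tool --commands '[{"xyz": [0.1,-4,0],"dr": [0,0,0],"gripper": 6.5},{"xyz": [0.1,-8,0],"dr": [0,0,0],"gripper": 6.5},{"xyz": [0.1,-11.8,0],"dr": [0,0,0],"gripper": 6.5},{"xyz": [0.1,-11.8,0],"dr": [0,0,0],"gripper": 6.5},{"xyz": [0.1,-11.8,0],"dr": [0,0,0],"gripper": 6.5}]'

```text
time: 19.4
position: [0.5487, 0.295, 0.1352]
tcp_rot: [[0.999, 0.032, -0.001], [0.032, -0.999, -0.0], [-0.001, 0.0, -1.0]]
ft_force: [0.4, 0.0, -0.6]
grip_width: 0.726
grip_force: 0.0
```

```bash
python3 -c "
from h import *
p=w(F,0,75);print(p); go(*p,85.5,1.7)"
```

```text
[549.07503169 294.36698951]
t 19.4 at [548.7 295.  135.2] yaw 1.86 xyz [0.04 0.06 4.97] dr [0.01 0.04 0.16]
```

Call:
servo_tool --commands '[{"xyz": [0,0,1.5],"dr": [0,0,0.1],"gripper": 6.5},{"xyz": [0,0,3],"dr": [0,0,0.1],"gripper": 6.5},{"xyz": [0,0,4.5],"dr": [0,0,0.1],"gripper": 6.5},{"xyz": [0,0,4.9],"dr": [0,0,0.1],"gripper": 6.5},{"xyz": [0,0,4.9],"dr": [0,0,0.1],"gripper": 5}]'

```text
time: 19.9
position: [0.5487, 0.2935, 0.085]
tcp_rot: [[1.0, 0.028, -0.002], [0.028, -1.0, -0.001], [-0.002, 0.001, -1.0]]
ft_force: [0.1, 0.0, 0.5]
grip_width: 0.712
grip_force: 0.0
```

Call:
servo_tool --commands '[{"xyz": [0,0,0],"dr": [0,0,0],"gripper": 0.5},{"xyz": [0,0,0],"dr": [0,0,0],"gripper": 0.5},{"xyz": [0,0,0],"dr": [0,0,0],"gripper": 0.5},{"xyz": [0,0,0],"dr": [0,0,0],"gripper": 0.5},{"xyz": [0,0,0],"dr": [0,0,0],"gripper": 0.5}]'

```text
time: 20.4
position: [0.5494, 0.2944, 0.0867]
tcp_rot: [[1.0, 0.029, 0.0], [0.029, -1.0, 0.0], [0.0, -0.0, -1.0]]
ft_force: [-0.4, 1.0, -0.2]
grip_width: 0.285
grip_force: 0.0
```

Call:
servo_tool --commands '[{"xyz": [0,0,0],"dr": [0,0,0],"gripper": 0.5},{"xyz": [0,0,0],"dr": [0,0,0],"gripper": 0.5},{"xyz": [0,0,0],"dr": [0,0,0],"gripper": 0.5}]'

```text
time: 20.7
position: [0.5493, 0.2947, 0.0866]
tcp_rot: [[1.0, 0.029, 0.0], [0.029, -1.0, 0.001], [0.0, -0.001, -1.0]]
ft_force: [1.5, 2.1, 0.3]
grip_width: 0.133
grip_force: 30.0
```

```bash
python3 -c "
from h import *
s=bot.observe();go(s['position'][0]*1000+1.3,250.5,85.5,1.7); print(s['grip_width'],s['ft_force'])"
```

```text
t 20.7 at [549.3 294.7  86.6] yaw 1.66 xyz [0.   4.43 0.11] dr [-0.04 -0.02 -0.04]
0.1334936057780933 [1.47434859 2.06914127 0.30101792]
```

Call:
servo_tool --commands '[{"xyz": [0,1,0],"dr": [0,0,0],"gripper": 0.5},{"xyz": [0,2,0],"dr": [0,0,0],"gripper": 0.5},{"xyz": [0,3,0],"dr": [0,0,0],"gripper": 0.5},{"xyz": [0,4,0],"dr": [0,0,0],"gripper": 0.5},{"xyz": [0,4.4,0],"dr": [0,0,0],"gripper": 0.5}]'

```text
time: 21.2
position: [0.5506, 0.2486, 0.0866]
tcp_rot: [[1.0, 0.027, -0.0], [0.027, -1.0, -0.001], [-0.0, 0.001, -1.0]]
ft_force: [-0.3, 2.7, 0.7]
grip_width: 0.129
grip_force: 30.0
```

Call:
servo_tool --commands '[{"xyz": [0,0,0],"dr": [0,0,0],"gripper": 0.5},{"xyz": [0,0,0],"dr": [0,0,0],"gripper": 0.5}]'

```text
time: 21.4
position: [0.5506, 0.2495, 0.0865]
tcp_rot: [[1.0, 0.028, -0.0], [0.028, -1.0, -0.001], [-0.0, 0.001, -1.0]]
ft_force: [-1.7, -2.0, 3.8]
grip_width: 0.137
grip_force: 30.0
```

Call:
servo_tool --commands '[{"xyz": [0,-0.1,0],"dr": [0,0,0],"gripper": 0.5},{"xyz": [0,-0.1,0],"dr": [0,0,0],"gripper": 0.5},{"xyz": [0,-0.1,0],"dr": [0,0,0],"gripper": 0.5}]'

```text
time: 21.7
position: [0.5505, 0.2515, 0.0865]
tcp_rot: [[1.0, 0.029, 0.0], [0.029, -1.0, 0.0], [0.0, -0.0, -1.0]]
ft_force: [-1.2, -3.3, 4.7]
grip_width: 0.134
grip_force: 30.0
```

Call:
servo_tool --commands '[{"xyz": [0,0,0],"dr": [0,0,0],"gripper": 3},{"xyz": [0,0,0],"dr": [0,0,0],"gripper": 3},{"xyz": [0,0,0],"dr": [0,0,0],"gripper": 3},{"xyz": [0,0,-2],"dr": [0,0,0],"gripper": 3},{"xyz": [0,0,-6],"dr": [0,0,0],"gripper": 3}]'

```text
time: 22.2
position: [0.5487, 0.2503, 0.1439]
tcp_rot: [[1.0, 0.029, -0.006], [0.029, -1.0, -0.002], [-0.006, 0.002, -1.0]]
ft_force: [0.7, -0.4, 0.1]
grip_width: 0.339
grip_force: 0.0
```

Call:
servo_tool --commands '[{"xyz": [0,5,-3],"dr": [0,0,0],"gripper": 3},{"xyz": [0,10,-6],"dr": [0,0,0],"gripper": 3},{"xyz": [0,15,-6],"dr": [0,0,0],"gripper": 3},{"xyz": [0,20,-6],"dr": [0,0,0],"gripper": 3},{"xyz": [0,25,-6],"dr": [0,0,0],"gripper": 3}]'

```text
time: 22.7
position: [0.5573, 0.0143, 0.207]
tcp_rot: [[1.0, 0.029, 0.002], [0.029, -1.0, 0.0], [0.002, 0.0, -1.0]]
ft_force: [0.6, -0.0, -1.4]
grip_width: 0.343
grip_force: 0.0
```

```bash
python3 - <<'E'
from h import *
t=grab('top','top5').astype(float); s=grab('side','side5'); print(bot.observe()['position'])
a=np.radians(F[1])
def loc(P): d=np.array(P)*1000-F[0]; return np.round([d[0]*np.cos(a)+d[1]*np.sin(a),-d[0]*np.sin(a)+d[1]*np.cos(a)],1)
def edge(p,i0,i1,sg):
    g=np.diff(p);k=np.arange(i0,i1);w_=np.clip(sg*g[k],0,None)**2;return (k*w_).sum()/w_.sum()+.5
print('row',t[198:206,180:220,1].mean(0).astype(int))
print('col',t[186:216,198:203,1].mean(1).astype(int))
m=t[184:220,198:203,1].mean(1)
print('back',loc(ray('top',200,184+edge(m,6,12,-1),.040)),'front z6',loc(ray('top',200,184+edge(m,23,29,1),.006)))
q=t[198:206,150:250,1].mean(0)
print('+y edge z40',loc(ray('top',150+edge(q,40,48,-1),201.5,.040)))
E
```

```text
[0.55745233 0.00728302 0.20622706]
row [190 191 191 189 189 159 120 116 107  83  68  89 153 153  91  62  63  61
  60  63  63  62  62  58  55  55  58  91 112 109  95  76 145 184 183 184
 182 181 182 184]
col [171 170 181  85  66 110 179  85  62  63  62  61  62  62  62  63  62  61
  63  61  63  64  54  60  47 104 165 166 175 177]
back [30.5 -8.1] front z6 [-32.3  -3.2]
+y edge z40 [-1.7 15. ]
```

```bash
python3 - <<'E'
from h import *
# side view: bottles and the other masters unchanged
a,b=cv2.imread('pics/side0.png').astype(int),cv2.imread('pics/side5.png').astype(int)
for n,(r0,r1,c0,c1) in {'b4':(180,212,200,222),'b6':(198,232,298,320),'resin':(140,206,170,202)}.items(): print(n,np.abs(a-b)[r0:r1,c0:c1].mean())
s=bot.observe(); print(s['time'],s['ft_force'],np.abs(s['qd']).max())
print(bot.sign_off())
E
```

```text
b4 4.7481060606060606
b6 5.631461675579323
resin 3.773989898989899
22.8 [-0.42790247  1.30265375 -0.37213404] 0.09206671990673256
the job is handed in; nothing more can be done
None
```

I've handed the job in at 22.8 s: the stepped block stands upright across the channel with gaps of about 9.5 and 10.8 mm to the dams and 9–11 mm to the walls (measured from arm readings and the top camera); the lid is left open, the side camera shows the bottles unmoved, and the other masters were never handled.

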